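# Fit the drum on the massage roller and put it on its stand

### The arm

A 7-joint arm with a two-finger parallel gripper is mounted at the origin on the work surface. World frame = base frame: x ahead of the robot, y to its left, z up, the work surface at z = 0. Lengths are in m, angles in rad, forces in N, time in s.
With the tool pointing down it reaches from about 0.375 to 0.925 m from the base axis. Payload 3.1 kg.
Tool frame: the origin (TCP) lies midway between the tips of the shut fingers; the grasp point (between the pads) lies 19 mm behind it; x points along the fingers, z is the direction in which the jaws open and shut, and the axes are right-handed (so a half turn about x gives the same grasp; the last joint's range is limited). The gripper opens to 85 mm and grips with 20 to 120 N. Pads are 22 mm wide; open, the fingers measure 114 mm over their backs; the gripper's body (76 mm by 85 mm) begins 54 mm behind the grasp point. The pads swing forward as they close: fully open they stand 13 mm farther back than shut.
Start: joints at [-1.389, 0.383, 0.044, 1.598, -0.018, 1.161, -0.05], TCP at [0.179, 0.625, 0.231] pointing down, gripper open.
Joint ranges: [-2.61, 2.61], [-0.41, 2.15], [-1.48, 1.57], [0, 2.5], [-1.57, 4.71], [0.05, 1.97], [-2.85, 2.85]. Speed limits (rad/s): [2.79, 2.79, 3.14, 3.14, 3.14, 3.14, 3.14].

### API

Orientations are given as a rotation vector (axis times angle).
In Python, from bench import manip gives the robot as it stands. Calls block until the motion is done:
- manip.movep(position, orientation): joint-space move of the TCP to a pose.
- manip.servo_line(position, attitude=None, rate=0.15, contact_N=None): straight line of the TCP; attitude=None keeps the orientation; rate is the mean speed in m/s. With contact_N (N) it stops when the force on the tool has changed by that much, and returns True; else False.
- manip.set_joints(angles): joint-space move.
- manip.let_go() and manip.gripper_close(squeeze=None): open the fingers fully, or close them until they stop; squeeze is the grip in N (None keeps the last).
- manip.sleep(seconds).
- manip.inverse_kinematics(position, orientation): joint angles nearest the present ones, or None.
- manip.camera(name): name is "scene" or "top"; returns (picture, depth): 480x640x3 uint8, red, green, blue; 480x640 float32, m along the optical axis (not along the pixel's ray), 0 where there is no reading.
- manip.camera_params(name): a dict with "camera_matrix" (3x3 intrinsics, pixels), "cam_to_world" (4x4, takes a point from camera to world coordinates). Camera axes: x right, y down, z forward; pixel columns grow to the right and rows downward; lengths in m; the calibration is good to about 2 mm. A picture is of the moment at which its call begins. camera_params takes no time and is no camera call.
A pose or a line that the arm cannot do raises manip.IKError and nothing moves.
- manip.hand_in(): hands the job in, once; it reports no verdict.
Readings, each from a call of its own:
- manip.get_t(): time.
- manip.get_q(): joint angles.
- manip.get_joint_vel(): joint speeds.
- manip.get_joint_torque(): joint torques, N m.
- manip.get_tcp_pos(): TCP position.
- manip.get_orientation(): TCP orientation.
- manip.get_ft_force(): force on the tool from outside, world axes, zero at the start.
- manip.get_moment(): the same for the moment, N m.
- manip.get_grip_width(): finger opening in m.
Only numpy, scipy, OpenCV 4.12 (cv2) and the standard library are available. Lean on these libraries where they do the work, as an engineer would, in place of code of your own. Each camera call takes 0.05 s, during which the arm holds its last target.

### The job

Put the massage roller together: take the handle by its square grip and push its spindle through the drum lying in the wooden rest until the drum is pressed firmly, but gently, home against the spindle's stop ring and the rest's sprung end stop. Then lift the drum out on the spindle, without touching it with the fingers, and lay the spindle gently in both V forks of the stand with its tip towards the robot's left, the drum hanging between them and the grip outside, let go, and leave the other things on the dresser alone.

Things in the scene. Friction and masses are not known exactly. Their poses are not given: they have to be found in the camera images.
- handle_grip (a point): Loose roller handle (70 g) lying on the dresser; this point is the centre of its dark square grip, 70 mm long (x), 20 wide (y), 24 high (z), on the spindle's axis. x points to the spindle's tip, z up. From the grip's front face, 35 mm ahead, a round light-wood spindle 12 mm thick runs 126 mm to a half-round tip.
- handle_tip (a point): Very tip of the spindle, on its axis, 161 mm ahead of handle_grip; same axes.
- handle_neck (a point): Point on the spindle's axis 10 mm ahead of the grip's front face; it lies in the stand's near fork at the end. Beyond it sits a black rubber stop ring, 24 mm across, 8 thick, stiff (slips only at about 60 N), left anywhere from 24 to 42 mm (its middle) ahead of the grip's front face: its place is not given, so the drum's seat must be felt.
- drum_center (a point): Loose ridged light-wood drum (55 to 110 g), 56 mm in diameter, 50 long, lying on its side in the rest. This point is its centre, in the middle of its through bore, 18 mm in diameter, which runs along x, the way the spindle is to enter. It may turn on the spindle.
- rest: Wooden rest, fixed; origin on the dresser under the cradle; x = the way the spindle enters (about the robot's left), z up. Floor 5 mm thick from -30 to 78 mm x, 68 wide, rails 15 mm high beside the drum; bore axis 33 mm up. At 66 to 78 mm x a block 18 mm high, below the spindle.
- rest_stop_face (a point): End stop of the rest: middle of its face when at rest, 38 mm beyond the rest's origin, 33 mm up, same axes. Two cheeks 50 mm high, 26 mm gap between for the spindle, 1 to 9 mm past the drum at first; sprung: yields along x 1 mm per 3 N, dead at 10 mm. Press 6 to 15 N (5 N at least) for 0.2 s with the drum against ring and stop; over 20 N on the drum is too hard.
- stand_mid (a point): Dark wooden stand, fixed: base 124 x 60 x 8 mm, two V forks 99 mm apart along x, each 8 mm thick, V of 80 degrees, 67 mm high, mouth 44 mm wide. Point half-way between the forks on the axis of a spindle resting in both, 50 mm above the dresser. x = the way the tip is to point (about the robot's left), z up. Near fork at -49.5 mm x, far at +49.5.
- stand_near (a point): Point in the near fork, on the axis of a resting spindle, 49.5 mm before stand_mid: handle_neck comes here.
- clipper_o (a point): Bystander: chrome nail clipper, 58 x 12 x 12 mm, on the dresser; point at its underside.
- soap_box_o (a point): Bystander: frosted glass soap-shaped box 62 x 97 x 37 mm; point at its underside.
- hair_claw_o (a point): Bystander: plastic hair claw, 50 x 45 x 38 mm; point at its underside.
- coaster_o (a point): Bystander: round wooden coaster, 96 mm across, 8 mm thick; point at its underside.
- cream_jar_o (a point): Bystander: jar 60 mm across, 45 mm high; point at its underside.
- perfume_o (a point): Bystander: small bottle 40 mm across, 85 mm high; point at its underside.
Not all that is in view belongs to the job. Several things look just like the part that bears handle_grip: the one meant starts farthest to the robot's left.

How it is judged:
By the outcome, as a careful person would: the job done as asked, in the order asked, and still so for the second after the job is handed in, with the robot touching nothing.
It also fails if it takes over 72 s, if anything falls off the work surface, if the arm or the gripper's body presses on something with over 40 N, if the wrist force passes 120 N, or if a joint passes its speed limit or range.

## Working session

There is one attempt and no reset: what is moved stays moved. The work goes in short steps, each a Python script; the robot and the scene stay as the last script left them, time stands still between calls to the robot, and variables do not carry over. Pictures are saved under pics/ and viewed, and the job is handed in when it is done.

```bash
ls; mkdir -p pics; python3 - <<'E'
from bench import manip
import cv2,numpy as np
for n in("scene","top"):
    p,d=manip.camera(n)
    cv2.imwrite(f"pics/{n}0.png",p[:,:,::-1]); np.savez(f"{n}0.npz",p=p,d=d)
    c=manip.camera_params(n);print(n,np.round(c["camera_matrix"],1).tolist(),np.round(c["cam_to_world"],3).tolist())
print(manip.get_t(),manip.get_tcp_pos(),manip.get_orientation(),manip.get_ft_force())
E
```

```text
pics
scene [[500.1, 0.0, 321.6], [0.0, 500.1, 245.4], [0.0, 0.0, 1.0]] [[0.783, 0.363, -0.504, 0.954], [0.622, -0.452, 0.64, -0.629], [0.004, -0.815, -0.58, 0.58], [0.0, 0.0, 0.0, 1.0]]
top [[543.0, 0.0, 326.1], [0.0, 543.0, 234.8], [0.0, 0.0, 1.0]] [[-0.019, -0.988, 0.15, 0.341], [-0.999, 0.024, 0.031, -0.044], [-0.034, -0.149, -0.988, 1.08], [0.0, 0.0, 0.0, 1.0]]
0.1 [0.17927458 0.62387819 0.22996996] [-1.00236474  1.33055951  0.9996737 ] [-0.75003369  0.93592896 -0.14578346]
```

View pics/scene0.png

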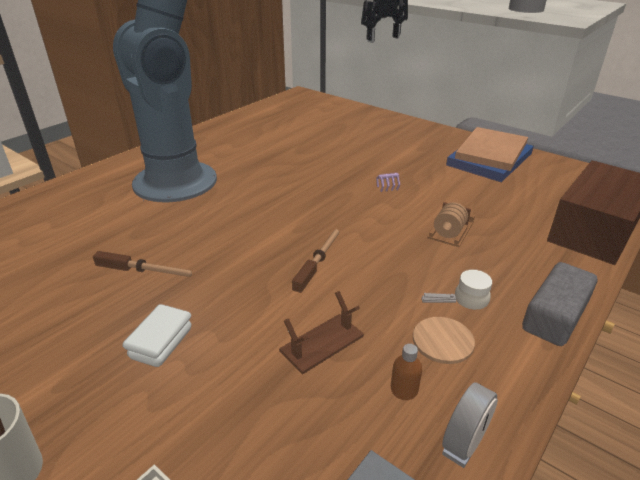

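View pics/top0.png

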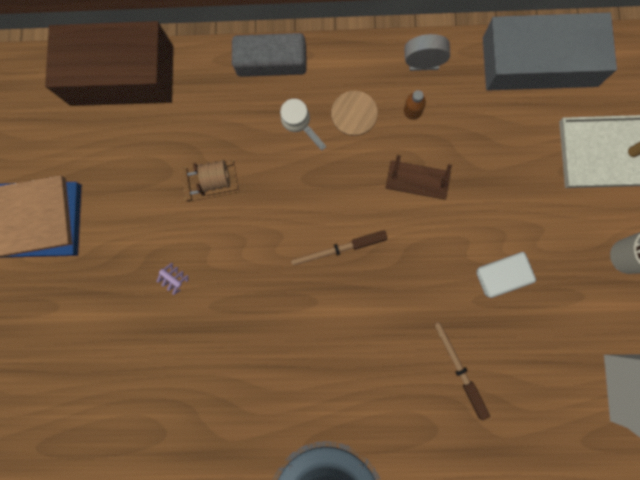

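Both pictures show three handles. The leftmost in the top view is at about (340,248), with its tip at (293,262). The rest is at (212,178) and the stand at (418,178). Enlarging these areas next.

```bash
cat > h.py <<'E'
import numpy as np,cv2
def crop(src,out,x0,y0,w,h,f):
    p=np.load(src)["p"][y0:y0+h,x0:x0+w,::-1]
    p=cv2.resize(p,None,fx=f,fy=f,interpolation=cv2.INTER_CUBIC)
    p=np.ascontiguousarray(p)
    for i in range(0,w,10):
        cv2.line(p,(i*f,0),(i*f,6 if i%50 else 14),(0,255,255),1)
        if (x0+i)%20==0: cv2.putText(p,str(x0+i),(i*f,24),0,.35,(0,255,255),1)
    for i in range(0,h,10):
        cv2.line(p,(0,i*f),(6,i*f),(0,255,255),1)
        if (y0+i)%20==0: cv2.putText(p,str(y0+i),(8,i*f+4),0,.35,(0,255,255),1)
    cv2.imwrite(out,p)
E
python3 - <<'E'
from h import *
crop("top0.npz","pics/t_handle.png",280,220,120,60,6)
crop("top0.npz","pics/t_rest.png",170,145,80,65,9)
crop("top0.npz","pics/t_stand.png",375,145,90,65,8)
crop("scene0.npz","pics/s_rest.png",410,180,80,75,8)
crop("scene0.npz","pics/s_handle.png",280,220,70,80,7)
crop("scene0.npz","pics/s_stand.png",270,285,110,90,7)
E
```

```text
(no output)
```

View pics/t_handle.png

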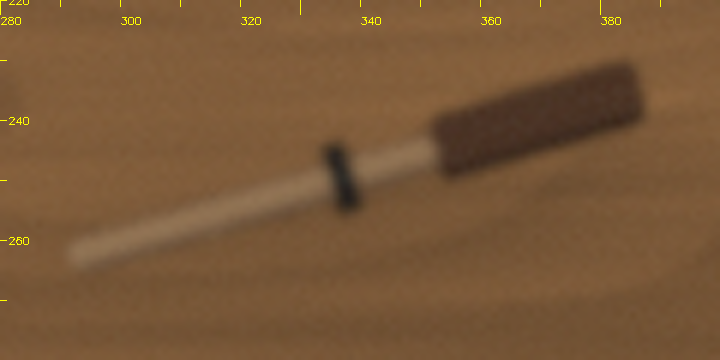

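View pics/t_rest.png

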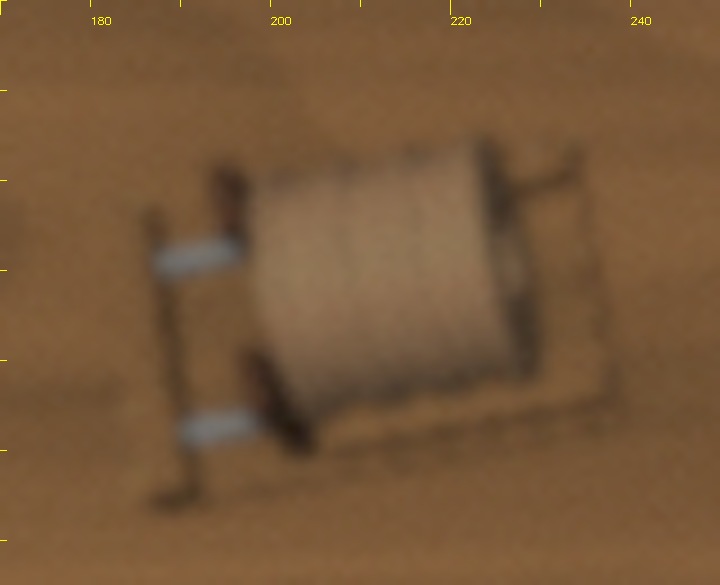

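View pics/t_stand.png

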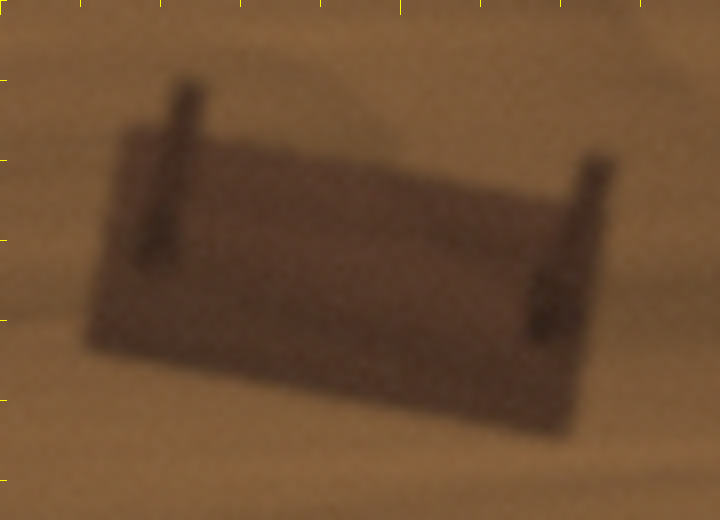

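View pics/s_rest.png

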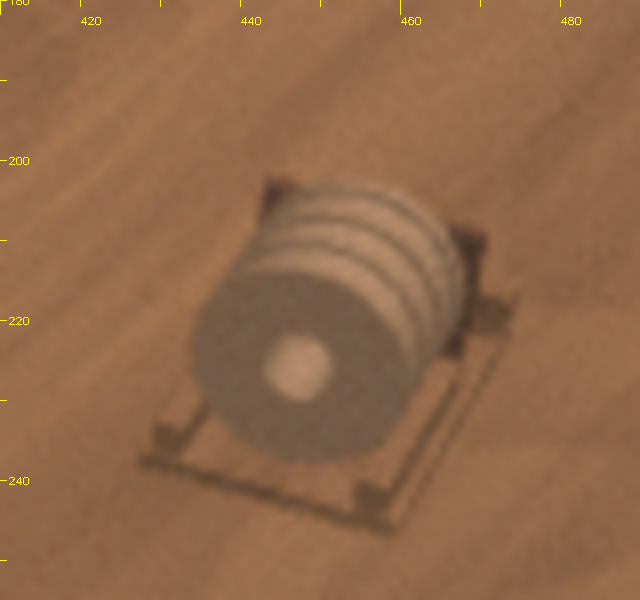

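View pics/s_handle.png

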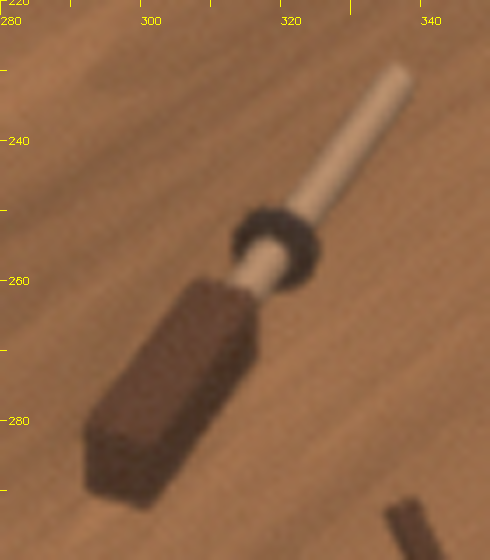

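View pics/s_stand.png

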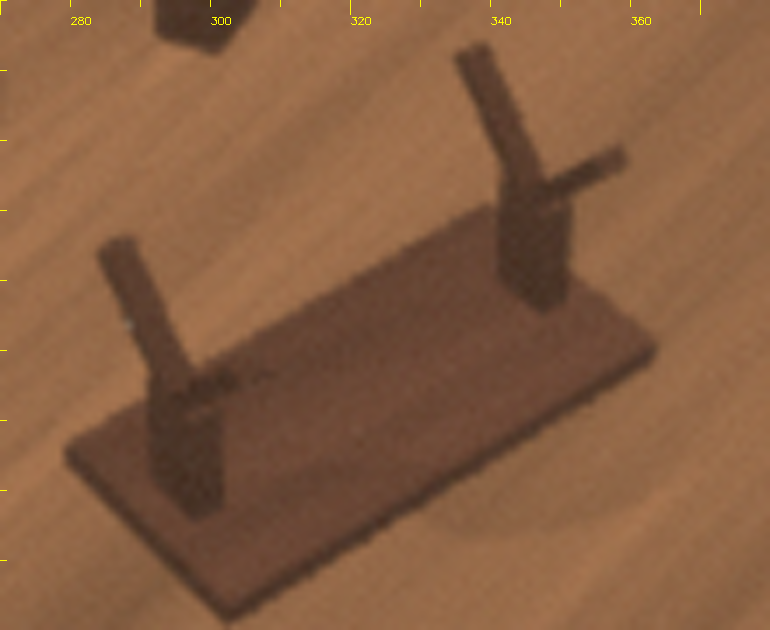

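The handle tip is at about (291.5,262) in the top view and its ring at (337,250). The drum and cheeks in the rest, and the stand's forks, are clear. The rest blends in with the table, so I'll look at the depth as well.

```bash
cat >> h.py <<'E'
def cloud(src,name):
    from bench import manip
    c=manip.camera_params(name);K=c["camera_matrix"];T=c["cam_to_world"]
    d=np.load(src)["d"];v,u=np.mgrid[:480,:640]
    P=np.stack([(u-K[0,2])/K[0,0]*d,(v-K[1,2])/K[1,1]*d,d],-1)
    return P@T[:3,:3].T+T[:3,3]
def proj(name,P):
    from bench import manip
    c=manip.camera_params(name);K=c["camera_matrix"];T=c["cam_to_world"]
    q=(np.atleast_2d(P)-T[:3,3])@T[:3,:3];return np.stack([q[:,0]/q[:,2]*K[0,0]+K[0,2],q[:,1]/q[:,2]*K[1,1]+K[1,2]],-1)
E
python3 - <<'E'
from h import *
C={n:cloud(n+"0.npz",n) for n in("top","scene")}
for n,(u,v) in [("top",(300,300)),("top",(250,220)),("scene",(250,250)),("scene",(380,250))]:
    W=C[n][v-6:v+6,u-6:u+6].reshape(-1,3);print(n,W.mean(0).round(4),W[:,2].std().round(4))
print("rest",C["top"][178,212],"stand",C["top"][180,418],"grip",C["top"][240,369],"tip",C["top"][262,293])
# ortho height maps 0.5 px/mm
def hm(cx,cy,r,out):
    S=3 # px per mm... 
    ims=[]
    for n in C:
        P=C[n].reshape(-1,3);m=(abs(P[:,0]-cx)<r)&(abs(P[:,1]-cy)<r);P=P[m]
        im=np.zeros((390,390),np.uint8);s=195/r
        for x,y,z in P[np.argsort(P[:,2])]:
            cv2.circle(im,(int(195-(y-cy)*s),int(195-(x-cx)*s)),3,int(np.clip(z*3500+30,0,255)),-1)
        im=cv2.applyColorMap(im,cv2.COLORMAP_JET)
        ims.append(im)
    cv2.imwrite(out,np.hstack(ims))
a=C["top"][178,212];hm(a[0],a[1],.08,"pics/hm_rest.png")
a=C["top"][180,418];hm(a[0],a[1],.08,"pics/hm_stand.png")
E
```

```text
top [0.3768 0.0448 0.    ] 0.0019
top [5.402e-01 1.447e-01 1.000e-04] 0.002
scene [ 0.3447 -0.0876 -0.0023] 0.001
scene [ 0.5458  0.0739 -0.0023] 0.0011
rest [0.61339594 0.20804305 0.05864465] stand [ 0.60987137 -0.19727044  0.01292275] grip [ 0.48873738 -0.09478219  0.02668441] tip [0.44961533 0.05514847 0.01984703]
```

View pics/hm_rest.png

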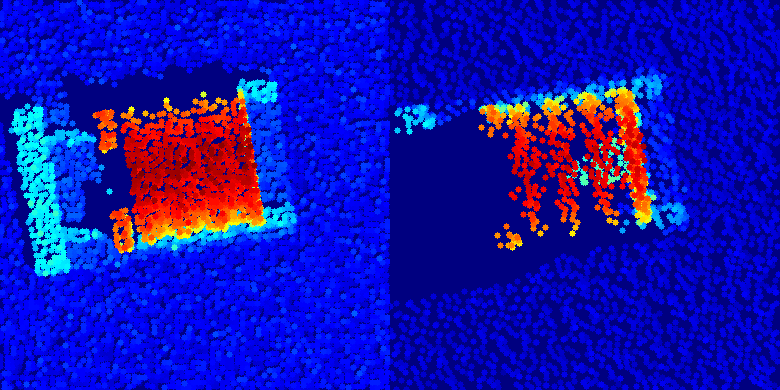

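View pics/hm_stand.png

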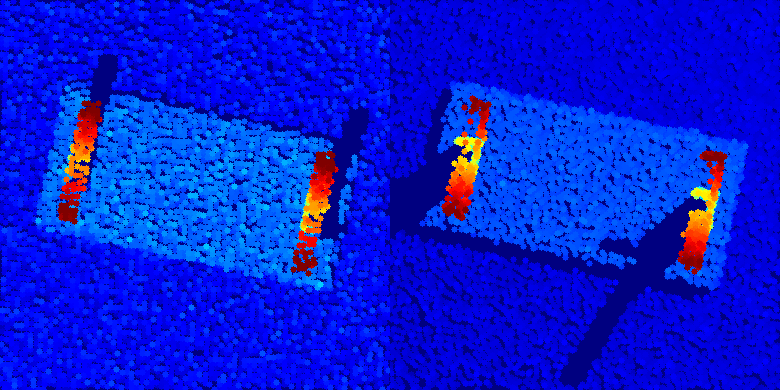

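The height maps show the rest (drum, cheeks, end block) and the stand (base, two V forks) clearly. I'll fit surface models to the clouds.

```bash
cat > fit.py <<'E'
from h import *
from scipy.optimize import least_squares
def box(p,lo,hi):
    lo=np.array(lo);hi=np.array(hi);q=abs(p-(lo+hi)/2)-(hi-lo)/2
    return np.linalg.norm(np.maximum(q,0),axis=1)+np.minimum(q.max(1),0)
def cylx(p,x0,x1,r,z):
    a=np.hypot(p[:,1],p[:,2]-z)-r;b=abs(p[:,0]-(x0+x1)/2)-(x1-x0)/2
    q=np.stack([a,b],1);return np.linalg.norm(np.maximum(q,0),axis=1)+np.minimum(q.max(1),0)
tab=lambda p:p[:,2]
def rest(p,k):
    return np.min([tab(p),box(p,[-30,-34,0],[78,34,5]),box(p,[66,-34,0],[78,34,18]),
      cylx(p,k-25,k+25,28,33),box(p,[38,13,5],[45,25,50]),box(p,[38,-25,5],[45,-13,50]),
      box(p,[-30,17,0],[34,34,10]) if 0 else tab(p)],0)
def stand(p,k):
    return np.min([tab(p),box(p,[-62,-30,0],[62,30,8])]+[ vf(p,s) for s in(-49.5,49.5)],0)
def vf(p,s):
    # V slot: apex such that 12mm cyl axis at z=50: apex z=50-6/sin40
    az=50-6/np.sin(np.radians(40)); t=np.radians(40)
    b=box(p,[s-4,-22-5,8],[s+4,22+5,67])
    v=abs(p[:,1])*np.cos(t)-(p[:,2]-az)*np.sin(t)  # <0 inside slot
    return np.maximum(b,-v)
def handle(p,k):
    # origin at grip centre; k ring middle ahead of front
    return np.min([tab(p),box(p,[-35,-10,0],[35,10,24]),cylx(p,35,158,6,12),cylx(p,31+k,39+k,12,12)],0)
def fit(model,P,x0,free_k=True):
    def loc(P,q):
        c,s=np.cos(q[2]),np.sin(q[2]);d=P-[q[0],q[1],0]
        return np.stack([c*d[:,0]+s*d[:,1],-s*d[:,0]+c*d[:,1],d[:,2]-q[4]],1)*1000
    f=lambda q:model(loc(P,q),q[3]*1000)
    r=least_squares(f,x0,loss="soft_l1",f_scale=1.5,x_scale=[.01,.01,.1,.01,.01])
    return r.x,r.cost/len(P),loc(P,r.x)
E
python3 - <<'E'
from fit import *
from bench import manip
for n in("top","scene"):
    C=cloud(n+"0.npz",n)
    for nm,m,x0,R in [("rest",rest,[.613,.2080,1.74,.00,0],.095),("stand",stand,[.61,-.197,1.38,0,0],.09),("handle",handle,[.489,-.095,1.82,.033,0],None)]:
        P=C.reshape(-1,3)
        if R: k=np.hypot(P[:,0]-x0[0],P[:,1]-x0[1])<R
        else:
            k=np.hypot(P[:,0]-.472,P[:,1]+.03)<.12
        best=min([fit(m,P[k],np.array(x0)+[a,b,0,0,0]) for a in(-.006,0,.006) for b in(-.006,0,.006)],key=lambda r:r[1])
        q,c,_=best;print(n,nm,k.sum(),np.round(q,4),round(c,3))
E
```

```text
top rest 6479 [ 6.2680e-01  2.0060e-01  1.7386e+00  8.8000e-03 -1.0000e-04] 1.4
top stand 6027 [ 6.1350e-01 -1.9840e-01  1.3523e+00 -0.0000e+00  3.0000e-04] 1.186
top handle 11178 [ 4.921e-01 -9.590e-02  1.841e+00  3.240e-02  2.000e-04] 1.227
scene rest 3867 [ 0.6274  0.2027  1.7252  0.0099 -0.0023] 0.961
scene stand 7791 [ 6.1340e-01 -1.9620e-01  1.3551e+00  1.0000e-04 -1.9000e-03] 0.393
scene handle 7390 [ 0.4918 -0.0937  1.8392  0.0317 -0.0022] 0.429
```

Both cameras agree to about 2 mm: the rest is at (.627,.202) with yaw 1.735, the stand at (.6135,-.197) with yaw 1.354 and the grip at (.492,-.095) with yaw 1.84. Next is the grasp.

```bash
cat > mv.py <<'E'
from bench import manip
import numpy as np
from scipy.spatial.transform import Rotation as R
def att(yaw,tilt=0,sgn=1):
    h=np.array([np.cos(yaw),np.sin(yaw),0]);x=np.array([0,0,-1.])
    z=sgn*np.cross([0,0,1],h);y=np.cross(z,x)
    M=np.stack([x,y,z],1)
    # tilt: nose (h direction) up by tilt
    return R.from_rotvec(-tilt*np.cross([0,0,1],h))*R.from_matrix(M)
def rv(yaw,tilt=0,sgn=1): return att(yaw,tilt,sgn).as_rotvec()
def hv(yaw): return np.array([np.cos(yaw),np.sin(yaw),0])
E
python3 - <<'E'
from mv import *
print(R.from_rotvec(manip.get_orientation()).as_matrix().round(2))
for s in(1,-1):
    for p,y in [([.492,-.095,.15],1.84),([.492,-.095,.004],1.84),([.645,.08,.03],1.735),([.6,-.3,.15],1.354),([.6,-.3,.06],1.354)]:
        q=manip.inverse_kinematics(p,rv(y,0,s));print(s,p,None if q is None else np.round(q,2))
E
```

```text
[[-0.   -0.96  0.28]
 [-0.    0.28  0.96]
 [-1.   -0.   -0.  ]]
1 [0.492, -0.095, 0.15] [-0.99  0.6   1.39  2.07 -0.69  1.07 -2.13]
1 [0.492, -0.095, 0.004] [-0.9   1.15  1.36  2.13 -1.3   1.18 -1.74]
1 [0.645, 0.08, 0.03] [-1.03  1.23  1.36  1.76 -1.26  1.31 -2.32]
1 [0.6, -0.3, 0.15] [-0.42  1.    1.37  1.65 -1.    1.36 -2.25]
1 [0.6, -0.3, 0.06] [-0.42  1.18  1.36  1.7  -1.2   1.33 -2.16]
-1 [0.492, -0.095, 0.15] [-0.74  0.3   0.97  2.06 -0.3   0.93  0.66]
-1 [0.492, -0.095, 0.004] [-0.67  0.67  0.93  2.13 -0.81  0.76  1.07]
-1 [0.645, 0.08, 0.03] [-0.66  0.71  0.64  1.75 -0.53  0.87  0.38]
-1 [0.6, -0.3, 0.15] [-0.32  0.76  1.08  1.65 -0.72  1.18  0.71]
-1 [0.6, -0.3, 0.06] [-0.12  0.72  0.72  1.68 -0.57  0.95  0.6 ]
```

```bash
python3 - <<'E'
from mv import *
import cv2
o=rv(1.84,0,-1)
manip.movep([.492,-.095,.13],o)
manip.servo_line([.492,-.095,.004],rate=.08,contact_N=6)
print(manip.get_t(),manip.get_tcp_pos(),manip.get_ft_force())
manip.gripper_close(80)
print(manip.get_t(),manip.get_tcp_pos(),manip.get_ft_force(),manip.get_grip_width())
for n in("scene","top"):
    p,d=manip.camera(n);np.savez(n+"1.npz",p=p,d=d)
from h import crop
crop("scene1.npz","pics/s1.png",270,180,120,120,6)
E
```

```text
4.6083 [ 0.4924567  -0.09503746  0.00444145] [ 0.38393507 -0.29677791 -0.81275393]
5.225 [ 0.49237874 -0.09516331  0.0043233 ] [-0.02108832  0.12378277  2.76068692] 0.018153214104004087
```

View pics/s1.png

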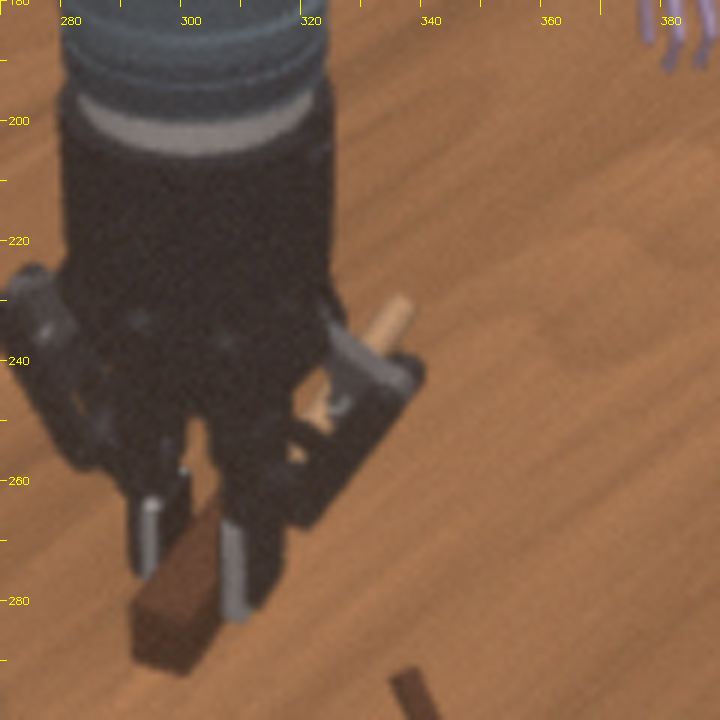

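Gripped: the fingers straddle the grip, opening 18 mm. Next I lift it, move it in front of the bore and look.

```bash
python3 - <<'E'
from mv import *
p=manip.get_tcp_pos();manip.servo_line([p[0],p[1],.13],rate=.12)
ya=1.735;r=np.array([.627,.2016,0]);g=r-.202*hv(ya);o=rv(ya,0,-1)
manip.movep([g[0],g[1],.13],o)
manip.servo_line([g[0],g[1],.0253],rate=.1,contact_N=8)
manip.sleep(.3)
print(manip.get_t(),manip.get_tcp_pos(),manip.get_ft_force(),manip.get_grip_width(),g)
print(R.from_rotvec(manip.get_orientation()).as_matrix().round(3))
for n in("scene","top"):
    pp,d=manip.camera(n);np.savez(n+"2.npz",p=pp,d=d)
from h import crop
crop("scene2.npz","pics/s2.png",360,180,120,110,6)
crop("top2.npz","pics/t2.png",185,140,150,90,5)
E
```

```text
8.825 [0.6603438  0.00239291 0.02577947] [-0.4376694  -0.45286233 -1.07147641] 0.018119263592525487 [0.66002029 0.00231713 0.        ]
[[ 0.001 -0.164  0.987]
 [ 0.     0.987  0.164]
 [-1.     0.     0.001]]
```

View pics/s2.png

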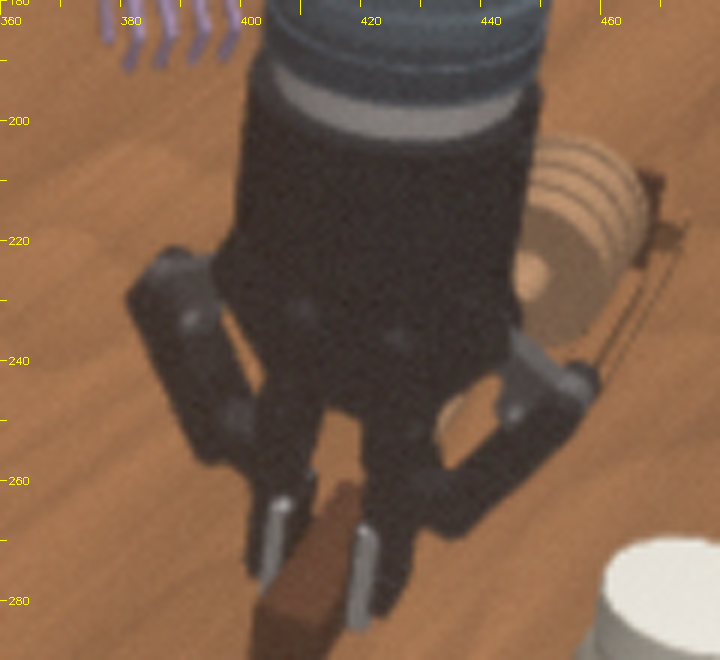

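View pics/t2.png

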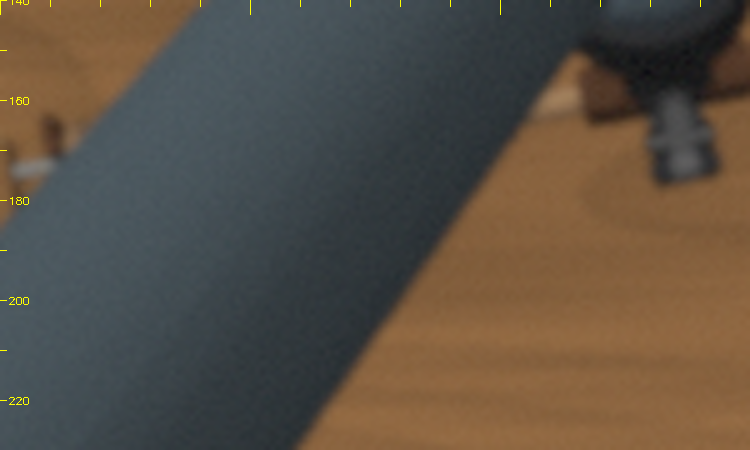

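```bash
python3 - <<'E'
from h import *
for n in("top","scene"):
    P=cloud(n+"0.npz",n).reshape(-1,3)
    k=(abs(P[:,0]-.70)<.08)&(abs(P[:,1]-.04)<.08)
    for lo,hi in((.006,.02),(.03,.07)):
        q=P[k&(P[:,2]>lo)&(P[:,2]<hi)]; print(n,lo,len(q),np.percentile(q,[2,50,98],axis=0).round(3).tolist())
# grip cloud in scene2: held
P=cloud("scene2.npz","scene").reshape(-1,3)
h=np.array([-.1635,.9866]);n=np.array([.9866,.1635])
d=P[:,:2]-[.6603,.0024];a=d@h;b=d@n
k=(abs(a+.027)<.012)&(abs(b)<.03)&(P[:,2]<.06)&(P[:,2]>.005)
q=np.stack([a,b,P[:,2]],1)[k];print(len(q),np.percentile(q,[1,10,50,90,99],axis=0).round(4).tolist())
c=np.load("scene2.npz")["p"]
k=(a>.03)&(a<.17)&(abs(b)<.02)&(P[:,2]<.05)&(P[:,2]>.012);print("spindle",k.sum(),np.stack([a,b,P[:,2]],1)[k][::8].round(4).tolist()[:25])
E
```

```text
top 0.006 393 [[0.687, -0.04, 0.006], [0.727, 0.01, 0.01], [0.775, 0.075, 0.019]]
top 0.03 575 [[0.726, 0.024, 0.033], [0.748, 0.048, 0.045], [0.774, 0.072, 0.049]]
scene 0.006 547 [[0.69, -0.039, 0.006], [0.748, 0.022, 0.01], [0.779, 0.05, 0.02]]
scene 0.03 657 [[0.728, 0.024, 0.031], [0.754, 0.043, 0.043], [0.777, 0.072, 0.045]]
222 [[-0.0355, -0.01, 0.0144], [-0.0347, -0.0073, 0.0242], [-0.0318, 0.0014, 0.0382], [-0.0186, 0.009, 0.0437], [-0.0152, 0.0225, 0.0451]]
spindle 32 [[0.1077, 0.0057, 0.0344], [0.0914, 0.0052, 0.0352], [0.0712, 0.0076, 0.0398], [0.0334, -0.0096, 0.0423]]
```

```bash
python3 - <<'E'
from mv import *
s=np.array([.660,.0023,.0255]);h=hv(1.735)
def go(d,rate,c):
    r=manip.servo_line(s+d*h,rate=rate,contact_N=c);p=manip.get_tcp_pos()-s
    print(d,r,"t",round(manip.get_t(),2),"along",(p@h).round(4),"lat",(p@[h[1],-h[0],0]).round(4),"z",p[2].round(4),"F",manip.get_ft_force().round(2));return r
for d,v in((.02,.05),(.035,.03),(.06,.04),(.085,.05),(.1,.05)):
    if go(d,v,3): break
for n in("scene","top"):
    pp,d=manip.camera(n);np.savez(n+"3.npz",p=pp,d=d)
from h import crop
crop("scene3.npz","pics/s3.png",380,150,130,110,6)
E
```

```text
0.02 False t 9.47 along 0.0206 lat 0.0001 z -0.0 F [-1.15  0.23 -0.69]
0.035 False t 10.12 along 0.0351 lat -0.0 z -0.0 F [-0.22  0.22 -0.23]
0.06 False t 10.9 along 0.0598 lat -0.0 z 0.0 F [ 0.3   0.01 -1.14]
0.085 False t 11.55 along 0.0852 lat -0.0 z 0.0 F [ 0.63  0.1  -0.61]
0.1 False t 12.0 along 0.1009 lat 0.0 z -0.0001 F [-0.12  0.34  0.02]
```

View pics/s3.png

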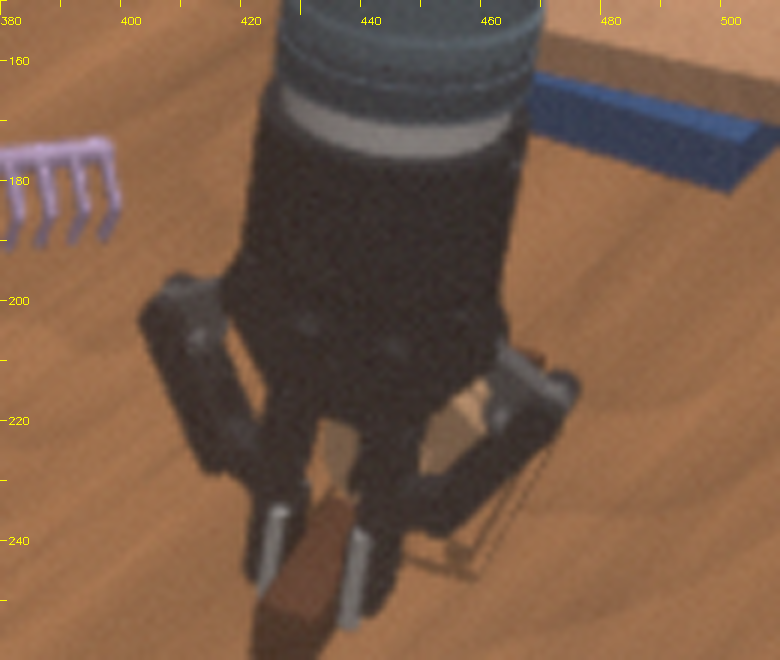

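The spindle entered without contact forces. Now I press slowly, feeling for the seat.

```bash
python3 - <<'E'
from mv import *
s=np.array([.660,.0023,.0255]);h=hv(1.735)
def F(n=8):
    a=[]
    for _ in range(n): a.append(manip.get_ft_force());manip.sleep(.02)
    return np.mean(a,0)
F0=F();print("F0",F0.round(2))
def rep(tag):
    p=manip.get_tcp_pos()-s;f=F()-F0
    print(tag,"t",round(manip.get_t(),2),"along",(p@h).round(4),"z",p[2].round(4),"F.h",(f@h).round(2),f.round(2));return p@h,-f@h
print(manip.servo_line(s+.135*h,rate=.012,contact_N=5))
a,f=rep("c")
n=0
while f<9.5 and n<8:
    step=np.clip((10-f)/3*.001*.7,.0005,.0015) if f>2 else .0015
    a+=step;manip.servo_line(s+a*h,rate=.01); a2,f=rep("step");n+=1
manip.sleep(.4);rep("hold")
print(manip.get_grip_width())
E
```

```text
F0 [-0.14  0.13 -0.67]
True
c t 14.22 along 0.1205 z -0.0003 F.h -1.08 [ 0.6  -1.    0.37]
step t 14.74 along 0.1208 z -0.0006 F.h -3.56 [-0.81 -3.74 -0.92]
step t 15.18 along 0.1216 z -0.0004 F.h -5.06 [-1.3  -5.35 -1.35]
step t 15.57 along 0.1219 z -0.0004 F.h -6.07 [-0.98 -6.32 -1.44]
step t 15.96 along 0.1222 z -0.0003 F.h -6.87 [-0.79 -7.09 -1.65]
step t 16.34 along 0.1223 z -0.0002 F.h -7.51 [-0.77 -7.74 -1.66]
step t 16.73 along 0.1224 z -0.0002 F.h -7.9 [-0.95 -8.17 -1.17]
step t 17.11 along 0.1225 z -0.0002 F.h -8.46 [-0.81 -8.71 -1.3 ]
step t 17.49 along 0.1226 z -0.0001 F.h -8.68 [-0.45 -8.88 -1.3 ]
hold t 18.02 along 0.1226 z -0.0001 F.h -8.52 [-0.43 -8.7  -1.51]
0.018532570329676503
```

Pressed at about 8.5 N, with the reading rising by roughly the spring's 3 N/mm, and held for more than 0.2 s. Next I ease off and lift.

```bash
python3 - <<'E'
from mv import *
s=np.array([.660,.0023,.0255]);h=hv(1.735)
def F(n=8):
    a=[]
    for _ in range(n): a.append(manip.get_ft_force());manip.sleep(.02)
    return np.mean(a,0)
manip.servo_line(s+.1197*h,rate=.01)
f=F();print(f.round(2),f@h,(manip.get_tcp_pos()-s)@h)
p=s+.1197*h
manip.servo_line(p+[0,0,.006],rate=.015);f=F();print("up6",f.round(2))
manip.servo_line(p+[0,0,.045],rate=.04);f=F();print("up45",f.round(2))
q=p+[0,0,.09]
manip.servo_line(q,rv(1.735,.08,-1),rate=.05);manip.sleep(.2);f=F();print("up90",f.round(2),manip.get_t(),manip.get_moment().round(3))
for n in("scene","top"):
    pp,d=manip.camera(n);np.savez(n+"4.npz",p=pp,d=d)
from h import crop
crop("scene4.npz","pics/s4.png",380,110,130,120,6)
crop("top4.npz","pics/t4.png",150,110,150,100,5)
E
```

```text
[ 0.31 -1.49 -1.21] -1.523699456473224 0.12049914878231266
up6 [ 0.28 -0.78 -1.18]
up45 [-0.21 -0.04 -1.12]
up90 [-0.07  0.01 -1.53] 22.45 [-0.176  0.035 -0.035]
```

View pics/s4.png

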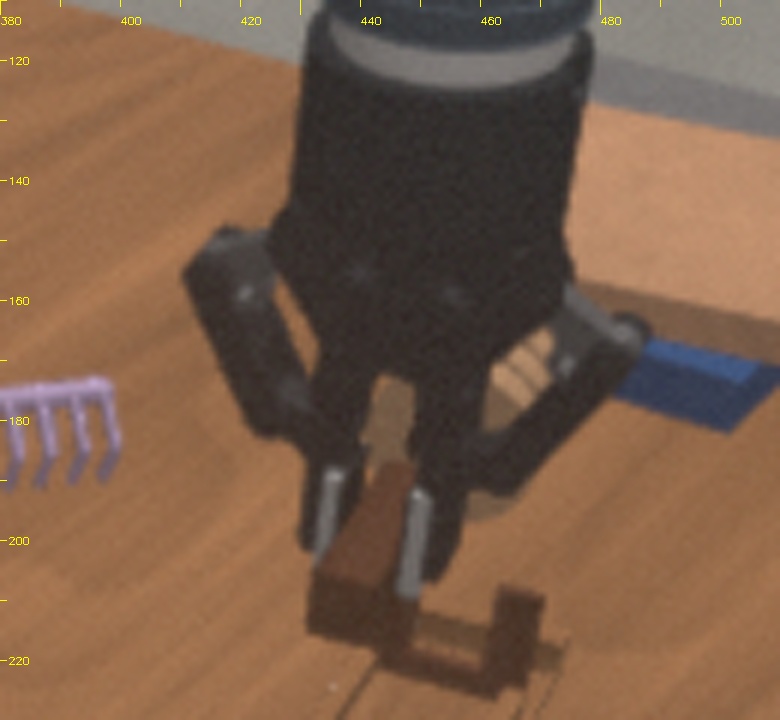

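View pics/t4.png

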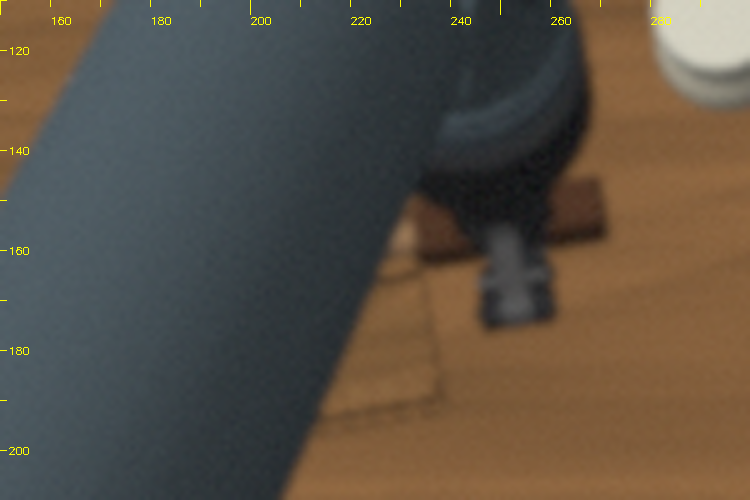

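The drum is out on the spindle: it shows behind the fingers at about (465,175), and the rest below is empty. Carrying it to the stand, tip slightly up.

```bash
python3 - <<'E'
from mv import *
ys=1.354;m=np.array([.6135,-.1973,0]);g=m-.0945*hv(ys)
p=manip.get_tcp_pos()
manip.servo_line([p[0],p[1],.16],rate=.08)
manip.servo_line([g[0],g[1],.16],rv(ys,.08,-1),rate=.12)
manip.servo_line([g[0],g[1],.10],rv(ys,0.0,-1),rate=.05)
manip.sleep(.2)
print(manip.get_t(),manip.get_tcp_pos(),g,manip.get_ft_force().round(2),manip.get_q().round(2))
for n in("scene","top"):
    pp,d=manip.camera(n);np.savez(n+"5.npz",p=pp,d=d)
from h import crop
crop("scene5.npz","pics/s5.png",200,190,180,180,4)
crop("top5.npz","pics/t5.png",360,110,160,110,5)
E
```

```text
28.4 [ 0.59328618 -0.28983552  0.10035247] [ 0.59317286 -0.2895879   0.        ] [ 0.23 -0.27 -1.46] [-0.26  0.73  0.92  1.7  -0.66  1.05  0.66]
```

View pics/s5.png

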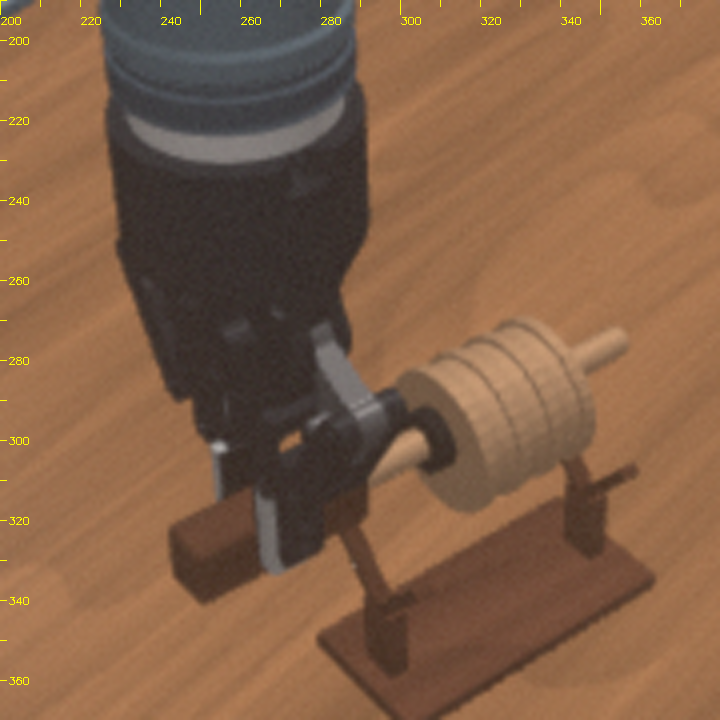

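View pics/t5.png

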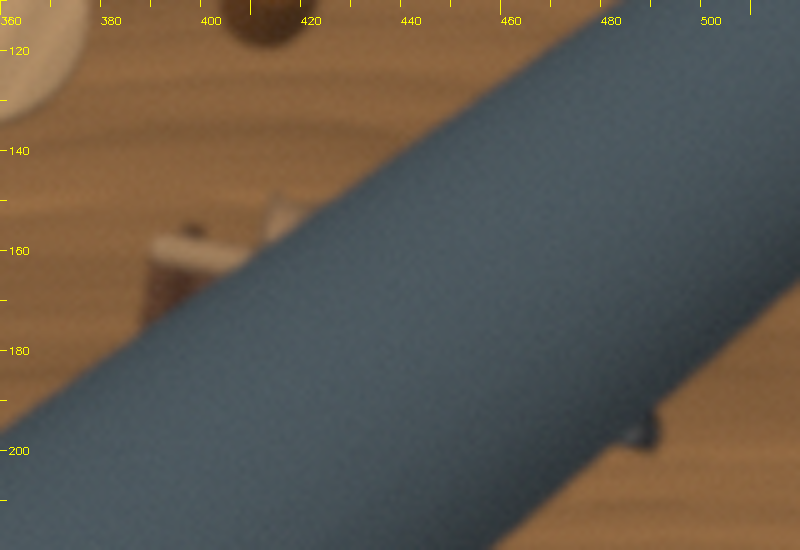

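The drum sits against the ring (about (310,300)) over the stand. I compare the spindle tip, at (354.5,274.5) in scene and (389,159.5) in top, with the prediction, then lower.

```bash
python3 - <<'E'
from mv import *
from h import proj,cloud
h=hv(1.354);p=manip.get_tcp_pos();p=np.array(p)+[0,0,.0077]
print(proj("scene",p+.161*h),proj("top",p+.161*h),proj("scene",p+.155*h),proj("top",p+.155*h),"rear scene",proj("scene",p-.035*h+[0,0,.012]))
P=cloud("scene5.npz","scene").reshape(-1,3);d=P-p;a=d@h;b=d@[h[1],-h[0],0]
k=(abs(b)<.012)&(abs(d[:,2])<.012)&(a>.135)&(a<.17);q=np.stack([a,b,d[:,2]],1)[k]
print(k.sum(),q[:,0].max(),np.median(q,0).round(4),np.percentile(q[:,2],95))
k=(abs(b)<.014)&(abs(d[:,2])<.016)&(a<-.02)&(a>-.06);q=np.stack([a,b,d[:,2]],1)[k];print(q[:,0].min(),np.percentile(q,[2,50,97],axis=0).round(4))
E
```

```text
[[355.66256643 272.83909832]] [[389.0879406  158.59744465]] [[352.71164201 274.40142219]] [[392.3037167 159.1857348]] rear scene [[244.04013208 324.89928114]]
104 0.15964030453967773 [0.1464 0.0035 0.002 ] 0.004370372592591495
-0.03507622543961403 [[-0.0348 -0.0085 -0.0112]
 [-0.0292  0.0059  0.0047]
 [-0.0209  0.0099  0.0112]]
```

The prediction matches to 1–2 mm and the spindle is level. Lowering.

```bash
python3 - <<'E'
from mv import *
g=np.array([.5932,-.2896]);
def F(n=6):
    a=[]
    for _ in range(n): a.append(manip.get_ft_force());manip.sleep(.02)
    return np.mean(a,0)
def line(z,rate,c=None):
    r=manip.servo_line([g[0],g[1],z],rate=rate,contact_N=c);print(z,r,manip.get_tcp_pos().round(4),F().round(2),round(manip.get_t(),2));return r
line(.055,.04,4)
r=line(.0455,.012,2.5)
z=manip.get_tcp_pos()[2];n=0
f0=-1.45
while n<8 and F()[2]-f0<1.5 and z>.040:
    z-=.0007; line(z,.01);n+=1
print(manip.get_moment().round(3))
for n in("scene",):
    pp,d=manip.camera(n);np.savez(n+"6.npz",p=pp,d=d)
from h import crop
crop("scene6.npz","pics/s6.png",220,230,160,140,5)
E
```

```text
0.055 False [ 0.5934 -0.2898  0.0554] [ 0.04 -0.27 -1.69] 29.88
0.0455 False [ 0.5933 -0.2896  0.0456] [-0.06  0.11 -1.71] 30.92
0.04492653607772527 False [ 0.5932 -0.2895  0.0449] [-0.47  0.09 -1.32] 31.37
0.04422653607772527 False [ 0.5931 -0.2896  0.0441] [ 0.14  0.02 -1.37] 31.82
0.04352653607772527 False [ 0.5931 -0.2895  0.0434] [ 0.01  0.   -1.51] 32.27
0.04282653607772527 False [ 0.5933 -0.2897  0.0429] [ 0.23  0.06 -1.06] 32.72
0.04212653607772527 False [ 0.5935 -0.2897  0.0425] [-0.03 -0.03  0.47] 33.17
[0.017 0.016 0.062]
```

View pics/s6.png

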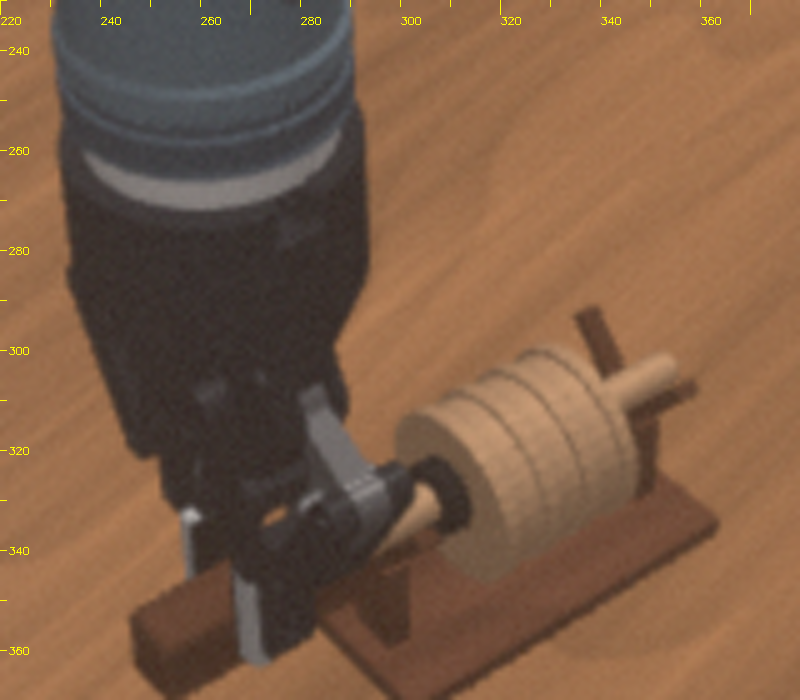

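Contact at the expected height, with about 2 N on the forks. Both forks hold the spindle in the picture, so I release.

```bash
python3 - <<'E'
from mv import *
manip.let_go();manip.sleep(.3)
p=manip.get_tcp_pos();manip.servo_line([p[0],p[1],.20],rate=.08)
manip.servo_line([.42,-.22,.28],rate=.2)
manip.sleep(.3);print(manip.get_t(),manip.get_tcp_pos(),manip.get_ft_force().round(2))
from h import crop,cloud
for n in("scene","top"):
    pp,d=manip.camera(n);np.savez(n+"7.npz",p=pp,d=d)
crop("scene7.npz","pics/s7.png",220,230,160,140,5)
crop("top7.npz","pics/t7.png",360,110,160,110,5)
E
```

```text
Traceback (most recent call last):
bench.IKError: the arm cannot follow that straight line within its joint ranges
```

```bash
python3 - <<'E'
from mv import *
print(manip.get_tcp_pos())
p=manip.get_tcp_pos()
if p[2]>.18: manip.movep([.40,-.33,.25],rv(1.354,0,-1))
manip.sleep(.3);print(manip.get_t(),manip.get_tcp_pos(),manip.get_ft_force().round(2))
from h import crop,cloud
for n in("scene","top"):
    pp,d=manip.camera(n);np.savez(n+"7.npz",p=pp,d=d)
crop("scene7.npz","pics/s7.png",220,230,160,140,5)
crop("top7.npz","pics/t7.png",360,110,160,110,5)
import cv2;cv2.imwrite("pics/s7f.png",np.load("scene7.npz")["p"][:,:,::-1])
E
```

```text
[ 0.59295565 -0.28936813  0.19950217]
37.525 [ 0.40118568 -0.32968577  0.24999439] [-0.27 -0.12  0.08]
```

View pics/s7.png

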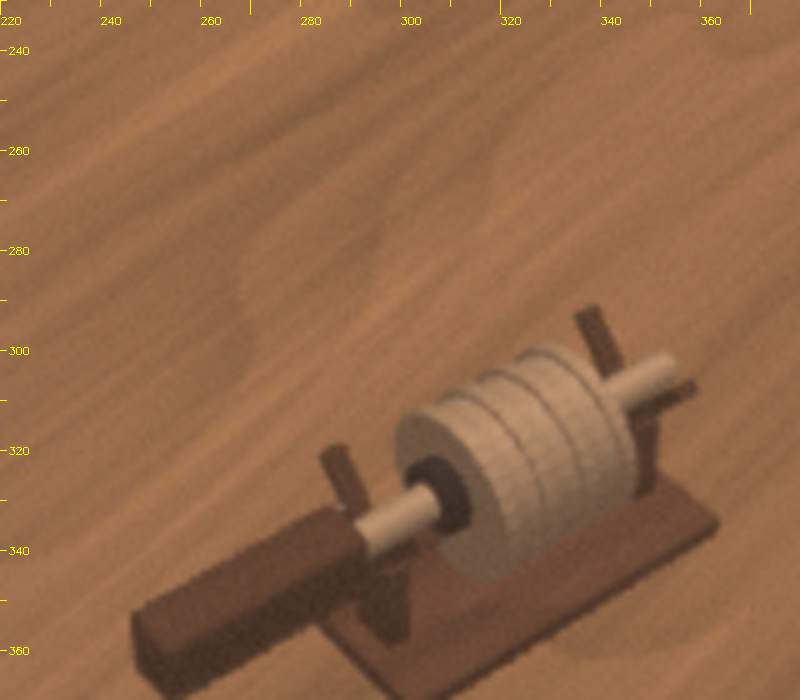

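View pics/t7.png

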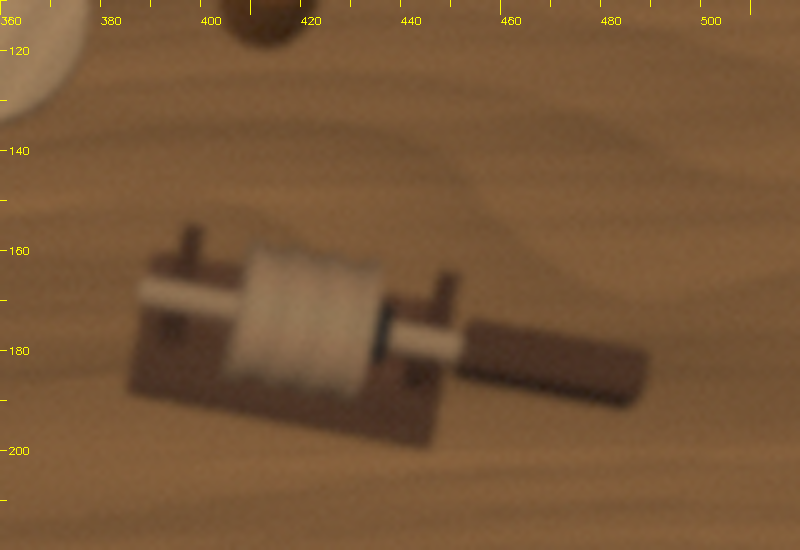

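View pics/s7f.png

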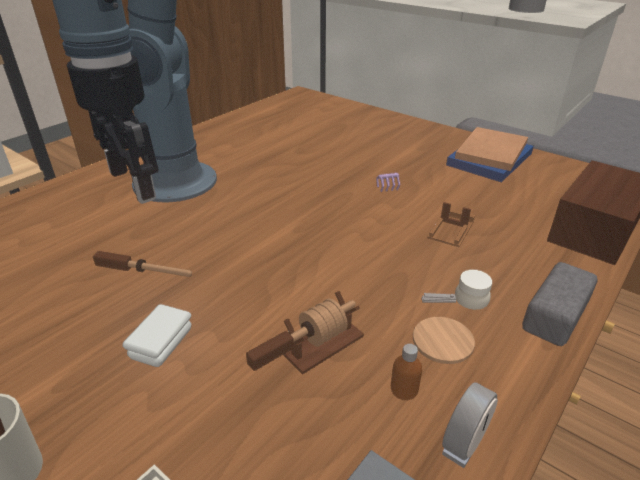

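The roller lies level in both forks, with the drum against the ring between them and the grip outside. The bystanders look unmoved and the robot is clear, so I hand in.

```bash
python3 -c "
from bench import manip
manip.hand_in();print(manip.get_t())"
```

```text
the job is handed in; nothing more can be done
the job is handed in; nothing more can be done
```

The roller is assembled and lying in both V forks of the stand, tip to the robot's left, and I handed the job in at about 37.5 s. No verdict was reported.

- **Assembly:** I took the leftmost handle by its grip and passed the spindle through the drum without contact. I pressed the drum home to about 8.5 N and held it for over 0.2 s. The reading rose at about 2.8 N/mm, which fits the stop's 3 N/mm spring.
- **Lift and placing:** I lifted the drum out on the spindle and lowered it into the stand, touching the forks with about 2 N at the expected height. Then I let go.
- **Final pictures:** Both cameras show the spindle in both forks, with the drum against the ring between them and the grip outside. The bystanders look unmoved by eye; I did not measure them. The robot is clear.
- **Disagreements:** The two cameras differ by about 2 mm, which I averaged out. One straight retreat line was refused by the arm after release, so I used a joint-space move instead.

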